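# Pack a sample transport case in layers

### The job

Finish packing the grey transport case, whose bottom layer, the amber petri dish, already lies in it and stays there. First fit the white divider plate with the orange fin down into the case so that it lies flat on the ledges over the dish, fin upward; then stand the bottle with the yellow cap upright on the divider, on either side of the fin. Set both down rather than dropping them, and keep the bottle upright all the while.

Things in the scene. Friction and masses are not known exactly. Their poses are not given: they have to be found in the camera images.
- case: Open grey case, blue rim, fixed; outside 148 (x) x 212 (y) mm plus a 9 mm handle at each y end, 54 high; inside 136 x 200, walls and floor 6. White ledges, 24 wide, along the inside of both y ends, tops 29 mm above the table: the divider's ends rest on them. Fixed jugs and bottles up to 230 mm tall stand left of it. Origin: centre of underside, z up.
- divider: Loose white plate 120 (x) x 184 (y) x 5 mm, 0.16 kg, flat on the table; across its middle an upright orange fin to grip from above, 70 long (x), 10 thick (y), top 50 mm above the underside. Dark round pads at y = +48 and -48 mm mark places for a bottle. 8 mm play per side in the case, either way round; seated, origin 29 mm above the table. Origin: centre of underside, z up through the fin.
- bottle_yellow: White round bottle, yellow cap and band, 49 mm diameter, 100 tall, 0.1 kg, standing on the table; grip round the body, straight up to 65 mm (not by the cap). Two like bottles with red and blue caps are bystanders. Origin: centre of underside, z up.
- dish_amber: Round amber petri dish, 68 mm diameter, 14 tall, lying on the case's floor: the bottom layer, stays there. Origin: centre of underside.

How it is judged:
By the outcome, as a careful person would: the job done as asked, in the order asked, and still so for the second after the job is handed in, with the robot touching nothing.
It also fails if it takes over 64 s, if anything falls off the work surface, if the arm or the gripper's body presses on something with over 40 N, if the wrist force passes 120 N, or if a joint passes its speed limit or range.

### The arm

A 6-joint arm with a two-finger parallel gripper is mounted at the origin on the work surface; the furniture and walls round the work are solid. World frame = base frame: x ahead of the robot, y to its left, z up, the work surface at z = 0. Lengths are in m, angles in rad, forces in N, time in s.
With the tool pointing down it reaches from about 0.375 to 0.975 m from the base axis. Payload 3.8 kg.
Tool frame: the origin (TCP) lies on the centre line of the jaws, within the pads' length; the fingertips stand 14 mm ahead of it and the grasp point (between the pads) lies 5 mm behind it; z points along the fingers, y is the line along which they close (so a half turn about z gives the same grasp; the last joint's range is limited). The gripper opens to 85 mm and grips with 20 to 120 N. Pads are 22 mm wide; open, the fingers measure 114 mm over their backs; the gripper's body (76 mm by 85 mm) begins 54 mm behind the grasp point. The pads swing forward as they close: fully open they stand 13 mm farther back than shut.
Start: joints at [-1.321, 0.264, 1.604, -0, 1.274, -0.037], TCP at [0.191, -0.647, 0.245] pointing down, gripper open.
Joint ranges: [-2.63, 2.63], [-0.94, 2.18], [0.31, 2.57], [-1.31, 4.45], [0, 2.66], [-2.55, 2.55]. Speed limits (rad/s): [2.57, 2.57, 3.14, 3.14, 3.14, 3.14].

### API

Orientations are given as a rotation vector (axis times angle).
In Python, from workcell import bot, eyes, spot_in gives the robot as it stands.
- The arm moves only by the tool carry_out, never from a script. Its argument "series" is text: rows parted by semicolons, each of 4 numbers parted by spaces: the shift along the world's x, y, z in m, then the turn about the world's z in degrees. In form: tx ty tz roll; .... A call has 1 to 20 rows; each row shifts and turns the commanded pose from where the row before left it; what a row does not reach is not made up. A row lasts 1/8 s, in which the tool goes at most 62.5 mm and 10.7 degrees, less where a joint would pass 70% of its speed; a pose out of reach is approached as far as the arm can. A call is refused whole if a number of a shift passes 0.0625 or a number of a turn 10.7, either way. A call with a gripper value outside its range is refused whole. "jaw" is the gripper command: -1 is shut, 1 is fully open, values between are in proportion, set as the call begins (left out, the last holds). The fingers move at their own pace and stop on an object; "grip_force" is the grip in N (left out, the last holds). Time passes only in rows, so rows that do not move let the fingers close. It gives the time, the measured TCP pose, the force, the opening and the grip force at its end, in the units of the state.
- bot.read_state(): the state, without advancing time (a new reading comes with each control period).
- eyes.read_camera(name): name is "scene" or "top" or "wrist"; returns (picture, depth): 480x640x3 uint8, blue, green, red; 480x640 float32, m along the optical axis (not along the pixel's ray), 0 where there is no reading.
- eyes.get_calibration(name): a dict with "K" (3x3 intrinsics, pixels), "distortion" ([k1, k2, p1, p2, k3] as OpenCV has them; the pictures are not rectified), "position" and "rotation" of the camera in the world; the wrist camera has in their place "T_tool_cam" (4x4, takes a point from camera to tool coordinates, whose origin is the TCP and whose axes are the flange's). Camera axes: x right, y down, z forward; pixel columns grow to the right and rows downward; lengths in m; the calibration is good to about 2 mm. A picture is of the moment at which its call begins: read the wrist's pose just before it. get_calibration takes no time and is no camera call.
- bot.finish_job(): hands the job in; it is judged then, once.
Trained networks look in the newest picture that a camera, given by its name, has taken for a name from the list of things; names that differ only in an ending like _2 or _b are one class to them, and where a whole thing is asked for, a point or a joint stands for the part that bears it (a point fixed in the world has none). Each returns a list of dicts, best first, with "score" (0 to 1); they miss things now and then, are a little off and sometimes report something else, mostly with a low value. They report only what shows in the picture. A call takes as long as a camera call.
- spot_in(camera, target): "rect" ([centre column, centre row, width, height] in pixels, round what is visible of it).
The state is a dict: "time": time; "q": joint angles; "joint_vel": joint speeds; "joint_torque": joint torques, N m; "tool_pos": TCP position; "tcp_rot": TCP orientation; "wrist_force": force on the tool from outside, world axes, zero at the start; "torque": the same for the moment, N m; "width": opening from 0.0 (shut) to 1.0 (fully open); "grip_force": force on a finger pad.
Only numpy, scipy, OpenCV 4.12 (cv2) and the standard library are available. Lean on these libraries where they do the work, as an engineer would, in place of code of your own. Each camera call takes 0.05 s, during which the arm holds its last target. There are 200 camera calls.

## Working session

There is one attempt and no reset: what is moved stays moved. The work goes in short steps, Python scripts to look and compute and a tool call to move; the robot and the scene stay as the last step left them, time stands still between calls to the robot, and variables do not carry over. Pictures are saved under pics/ and viewed, at most 10 in all, crops included, and the job is handed in when it is done.

Besides the shell and the picture viewer there is one more tool, called as name(argument=value, ...), one argument or row to a line, values as JSON. carry_out: Moves the arm, as the interface text tells. Its arguments: {"type":"object","properties":{"series":{"type":"string"},"jaw":{"type":"number"},"grip_force":{"type":"number"}},"required":["series"]}

```bash
mkdir -p pics; cat > h.py <<'E'
import numpy as np, cv2
from workcell import bot, eyes, spot_in
from scipy.spatial.transform import Rotation as R
def pose(name, st=None):
    c=eyes.get_calibration(name)
    if name=='wrist':
        T=np.eye(4);T[:3,:3]=R.from_rotvec(st['tcp_rot']).as_matrix();T[:3,3]=st['tool_pos']
        T=T@np.array(c['T_tool_cam']);return c,T[:3,:3],T[:3,3]
    r=np.array(c['rotation']); r=r if r.shape==(3,3) else R.from_rotvec(r).as_matrix()
    return c,r,np.array(c['position'])
def cloud(name):
    st=bot.read_state(); im,d=eyes.read_camera(name); c,r,p=pose(name,st)
    h,w=d.shape; u,v=np.meshgrid(np.arange(w),np.arange(h))
    n=cv2.undistortPoints(np.stack([u,v],-1).reshape(-1,1,2).astype(np.float32),np.array(c['K'],float),np.array(c['distortion'],float)).reshape(h,w,2)
    P=np.dstack([n[...,0]*d,n[...,1]*d,d])@r.T+p
    P[d==0]=np.nan
    return im,d,P
E
python3 - <<'E'
from h import *
for n in ['top','scene']:
    im,d,P=cloud(n); cv2.imwrite(f'pics/{n}.png',im); np.save(n+'.npy',P)
    for t in ['case','divider','bottle_yellow','dish_amber']:
        for s in spot_in(n,t)[:3]:
            u,v=map(int,s['rect'][:2]); print(n,t,round(s['score'],2),np.round(s['rect']),P[v,u].round(3))
print(eyes.get_calibration('wrist')['T_tool_cam'])
print(bot.read_state())
E
```

```text
top case 0.97 [478. 267. 115.  83.] [ 0.503 -0.351  0.012]
top divider 0.56 [300. 206.  74.  99.] [0.633 0.005 0.049]
top bottle_yellow 0.94 [144. 230.  33.  25.] [0.594 0.303 0.085]
top dish_amber 0.62 [475. 275.  38.  35.] [ 0.487 -0.342  0.013]
scene divider 0.56 [321. 252.  59.  53.] [ 0.613 -0.022  0.005]
scene bottle_yellow 0.66 [177. 304.  33.  54.] [0.573 0.323 0.069]
scene dish_amber 0.6 [467. 219.  24.  19.] [ 0.496 -0.348  0.014]
[[-1.44667376e-03 -9.47231993e-01 -3.20545563e-01  8.22101009e-02]
 [ 9.99998935e-01 -1.43230526e-03 -2.80605492e-04 -5.95144935e-04]
 [-1.93320598e-04 -3.20545627e-01  9.47233057e-01 -1.29384211e-01]
 [ 0.00000000e+00  0.00000000e+00  0.00000000e+00  1.00000000e+00]]
{'time': 0.5, 'q': array([-1.32086362e+00,  2.63940436e-01,  1.60405487e+00, -7.51113177e-06,
        1.27367449e+00, -3.69240772e-02]), 'joint_vel': array([-3.88229368e-04, -8.95817422e-05,  5.19494823e-04,  3.62455736e-04,
        1.48819609e-04, -1.34060460e-03]), 'joint_torque': array([-3.38308346e-04, -5.14403486e+01, -3.67235255e+01, -1.67128696e-04,
        2.53437363e-03, -1.39373279e-05]), 'tool_pos': array([ 0.19095803, -0.64740027,  0.24522276]), 'tcp_rot': array([-3.10925840e+00, -4.49042820e-01,  2.40974001e-05]), 'wrist_force': array([-0.10967813, -0.14368738,  0.40335518]), 'torque': array([-0.05628615,  0.02056454,  0.03424922]), 'grip_force': 0.0, 'width': 0.9999894806226166}
```

View pics/top.png

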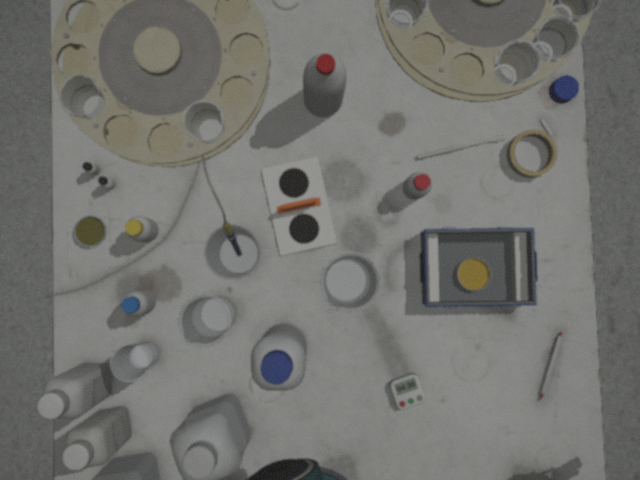

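View pics/scene.png

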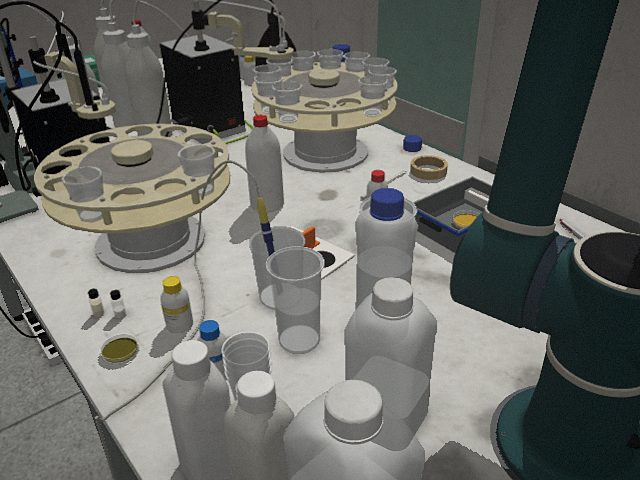

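```bash
python3 - <<'E'
from h import *
im=cv2.imread('pics/top.png').astype(int);P=np.load('top.npy')
hsv=cv2.cvtColor(im.astype(np.uint8),cv2.COLOR_BGR2HSV)
def box(m,l):
    q=P[m];q=q[~np.isnan(q[:,0])]
    r=cv2.minAreaRect(q[:,:2].astype(np.float32)); print(l,len(q),np.round(r[0],4),np.round(r[1],4),round(r[2],2),'z',np.percentile(q[:,2],[5,50,95]).round(3))
U,V=np.meshgrid(np.arange(640),np.arange(480))
def roi(u,v,w,h): return (abs(U-u)<w/2)&(abs(V-v)<h/2)
H,S,Vv=hsv[...,0],hsv[...,1],hsv[...,2]
rd=roi(300,206,84,109)
box(rd&(P[...,2]>.03)&(H<25)&(S>120),'fin')
box(rd&(P[...,2]>.003)&(P[...,2]<.009)&(S<60),'plate')
rc=roi(478,267,130,100)
box(rc&(P[...,2]>.047)&(P[...,2]<.06)&(H>95)&(H<130)&(S>80),'rim')
rb=roi(144,230,45,40)
box(rb&(H>20)&(H<35)&(S>120),'yel'); box(rb&(P[...,2]>.09),'cap')
E
```

```text
fin 182 [0.6375 0.0068] [0.0091 0.0687] 11.14 z [0.037 0.049 0.053]
plate 3848 [0.6384 0.0042] [0.168  0.2214] 88.34 z [0.003 0.005 0.008]
rim 85 [ 0.479 -0.324] [0.2202 0.1389] 73.4 z [0.048 0.051 0.054]
yel 177 [0.5968 0.3172] [0.028  0.0248] 85.27 z [0.094 0.099 0.102]
cap 223 [0.5968 0.3179] [0.0294 0.029 ] 89.29 z [0.094 0.099 0.103]
```

The top view shows the divider at px (298,205) with its fin roughly along world y, the yellow bottle at (140,230) and the case at (478,267) with the dish in it. Jugs stand at (275,365) and (210,445), a tall red-capped bottle at (325,85), and beakers at (348,282) and (238,250). The scene view matches this.

```bash
python3 - <<'E'
from h import *
P=np.load('top.npy').reshape(-1,3);Q=np.load('scene.npy').reshape(-1,3);A=np.vstack([P,Q]);A=A[~np.isnan(A[:,0])&(A[:,2]<.6)]
xs=np.arange(.2,.95,.05);ys=np.arange(.45,-.5,-.05)
print('max z cm, bins centred; cols y',ys.round(2))
for x in xs[::-1]:
    print(round(x,2),*['%3d'%(100*np.max(A[(abs(A[:,0]-x)<.025)&(abs(A[:,1]-y)<.025)][:,2],initial=-.01)) for y in ys])
P=np.load('top.npy');U,V=np.meshgrid(np.arange(640),np.arange(480))
m=(abs(U-478)<68)&(abs(V-267)<52)&(P[...,2]>.045)&(P[...,2]<.06)
q=P[m][:,:2].astype(np.float32);print(cv2.minAreaRect(q),len(q))
E
```

```text
max z cm, bins centred; cols y [ 0.45  0.4   0.35  0.3   0.25  0.2   0.15  0.1   0.05  0.   -0.05 -0.1
 -0.15 -0.2  -0.25 -0.3  -0.35 -0.4  -0.45]
0.9  20  20  20  22  23  23  20  20  20  17  22  17  23  23  20  20  23  23  23
0.85  19  24  24  20  23  23  20  20  20  18  22  18   0  20  20  20  23  23  23
0.8   0  24  24  20  20  23  24  23  20  15  17   0   1   0  20  20  24  23   3
0.75   5  20  23  20  20  24  24  23   0   1   0   0   0   0   1   1   1   2   3
0.7   5   5  19  20  20  20  24   0   1   1   0   0   0  10  10   0   0   2   3
0.65   1   1   0   0   0   0  25   0   5   5   5   0   0  10  10   0   0   0   0
0.6   1   1  10  10   0   0  24  19   1   1   1   1   0   0   5   5   5   5   5
0.55   1   1   7   7   0  13  16  14   1   1  14  14   0   0   5   5   5   5   5
0.5   1   0   7   6   0  13  13  13   0   0  14  14  14   0   6   2   2   3   5
0.45   0   0  10  10   0  17  17   0   0   0  14  14  14   0   6   5   5   5   5
0.4   0   0  12  12   0  17  17  23  27  24   0   0   0   0   0   0   0   4   0
0.35  18  18  13  13   0   0   0  24  27  27   0   0   0   0   0   0   0   0   0
0.3  22  22  13  12   0   0   0  23  24  23   0   0   2   2   0   0   0   0   0
0.25  22  22  21   0  20  25  25   0   0   0   0   0   2   2   2   0   0   0   1
0.2  10  21  21   0  20  25  25  30  41  57  56   0   0   0   0   0   0   0   0
((0.503788411617279, -0.34233349561691284), (0.22727742791175842, 0.15654250979423523), 88.47213745117188) 1653
```

```bash
python3 - <<'E'
from h import *
for n in ['top','scene']:
    P=np.load(n+'.npy').reshape(-1,3)
    m=(P[:,0]>.55)&(P[:,0]<.7)&(P[:,1]>.03)&(P[:,1]<.2)&(P[:,2]>.03)
    q=P[m]; q=q[np.argsort(q[:,1])]; print(n,len(q)); print(q[::max(1,len(q)//25)].round(3).tolist())
E
```

```text
top 940
[[0.638, 0.031, 0.053], [0.556, 0.083, 0.131], [0.58, 0.095, 0.131], [0.588, 0.108, 0.131], [0.592, 0.118, 0.131], [0.59, 0.123, 0.182], [0.573, 0.125, 0.144], [0.594, 0.126, 0.129], [0.568, 0.127, 0.139], [0.58, 0.128, 0.182], [0.555, 0.13, 0.077], [0.565, 0.131, 0.125], [0.591, 0.132, 0.2], [0.583, 0.135, 0.186], [0.572, 0.138, 0.14], [0.647, 0.145, 0.251], [0.583, 0.15, 0.08], [0.587, 0.153, 0.13], [0.684, 0.156, 0.24], [0.582, 0.159, 0.129], [0.697, 0.162, 0.222], [0.57, 0.165, 0.079], [0.566, 0.168, 0.085], [0.554, 0.17, 0.035], [0.564, 0.173, 0.127], [0.552, 0.176, 0.122]]
scene 1559
[[0.554, 0.08, 0.128], [0.558, 0.086, 0.115], [0.565, 0.089, 0.1], [0.574, 0.093, 0.125], [0.573, 0.096, 0.089], [0.577, 0.1, 0.089], [0.582, 0.103, 0.119], [0.585, 0.108, 0.1], [0.585, 0.112, 0.128], [0.569, 0.127, 0.137], [0.563, 0.128, 0.113], [0.594, 0.13, 0.209], [0.587, 0.131, 0.099], [0.594, 0.132, 0.208], [0.578, 0.133, 0.168], [0.585, 0.134, 0.198], [0.589, 0.135, 0.089], [0.58, 0.136, 0.188], [0.589, 0.138, 0.088], [0.576, 0.139, 0.143], [0.587, 0.141, 0.083], [0.645, 0.147, 0.254], [0.584, 0.153, 0.101], [0.689, 0.16, 0.228], [0.564, 0.172, 0.087], [0.562, 0.177, 0.13]]
```

carry_out(
  series="0.04 0.055 0 0; 0.04 0.055 0 0; 0.04 0.055 0.005 0; 0.04 0.055 0.01 5; 0.04 0.04 0.01 5; 0.02 0.02 0.01 5; 0 0 0 0; 0 0 0 0",
)

```text
time: 1.5
tool_pos: [0.3971, -0.3862, 0.2788]
tcp_rot: [3.024, 0.85, -0.001]
wrist_force: [-0.1, 0.2, -1.5]
width: 1.002
grip_force: 0.0
```

carry_out(
  series="0.05 0.025 0.02 5; 0.05 0.025 0.03 5; 0.05 0.025 0.03 5; 0 0 0 0; 0 0 0 0",
)

```text
time: 2.12
tool_pos: [0.5449, -0.3126, 0.3568]
tcp_rot: [-2.887, -1.235, 0.003]
wrist_force: [-0.3, -0.4, -0.3]
width: 1.002
grip_force: 0.0
```

```bash
python3 - <<'E'
from h import *
im,d,P=cloud('wrist'); cv2.imwrite('pics/w1.png',im); np.save('w1.npy',P)
print(bot.read_state()['tool_pos'],spot_in('wrist','case')[:1])
m=(P[...,2]>.046)&(P[...,2]<.06)&(abs(P[...,0]-.504)<.1)&(abs(P[...,1]+.342)<.13)
q=P[m][:,:2].astype(np.float32);print(len(q),cv2.minAreaRect(q))
for ax in (0,1): print(np.percentile(q[:,ax],[.5,1,2,98,99,99.5]).round(4))
# ledges
m=(P[...,2]>.025)&(P[...,2]<.032)&(abs(P[...,0]-.504)<.06)&(abs(P[...,1]+.342)<.1)
q=P[m]; 
for s in (q[:,1]>-.342,q[:,1]<-.342):
    print(s.sum(),np.percentile(q[s][:,1],[2,50,98]).round(4),np.percentile(q[s][:,0],[1,50,99]).round(4), cv2.minAreaRect(q[s][:,:2].astype(np.float32)))
E
```

```text
[ 0.54436655 -0.31269465  0.35635853] [{'rect': [308.3, 219.5, 198.6, 192.0], 'score': 0.78}]
3587 ((0.5034447908401489, -0.3456779420375824), (0.22031983733177185, 0.15788911283016205), 88.95137023925781)
[0.4265 0.4272 0.4283 0.5806 0.5813 0.5821]
[-0.4527 -0.4521 -0.4513 -0.2375 -0.2367 -0.236 ]
1617 [-0.2685 -0.2566 -0.2448] [0.4454 0.5068 0.5629] ((0.5041307210922241, -0.2567484378814697), (0.024101438000798225, 0.11998926848173141), 89.10497283935547)
1198 [-0.4415 -0.4304 -0.4204] [0.4456 0.505  0.5629] ((0.5040016174316406, -0.43100622296333313), (0.022472720593214035, 0.11988753825426102), 89.69888305664062)
```

View pics/w1.png

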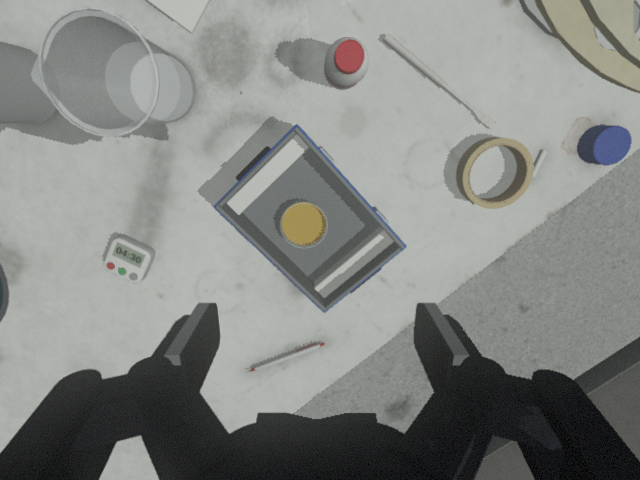

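The wrist view shows the empty case with both ledges and the dish, centred at about (310,218). That puts the case at (0.504, -0.344) with a yaw of about -0.7°. Next is the divider.

carry_out(
  series="0.015 0.05 0 9; 0.015 0.055 0 9; 0.015 0.055 -0.02 9; 0.015 0.055 -0.04 9; 0.015 0.055 -0.04 9; 0.015 0.045 -0.03 9; 0 0 0 0; 0 0 0 0",
)

```text
time: 3.22
tool_pos: [0.6322, -0.0093, 0.2359]
tcp_rot: [-2.013, -2.412, 0.002]
wrist_force: [0.2, 0.1, 0.8]
width: 0.998
grip_force: 0.0
```

```bash
cat > div.py <<'E'
from h import *
im,d,P=cloud('wrist'); cv2.imwrite('pics/w2.png',im)
st=bot.read_state(); M=R.from_rotvec(st['tcp_rot']).as_matrix(); print(st['tool_pos'],'tool y ang',np.degrees(np.arctan2(M[1,1],M[0,1])))
hsv=cv2.cvtColor(im,cv2.COLOR_BGR2HSV)
for n,m in (('fin',(P[...,2]>.045)&(P[...,2]<.056)&(hsv[...,0]<20)&(hsv[...,1]>120)),('plate',(P[...,2]>.0035)&(P[...,2]<.008)&(hsv[...,2]>150)&(hsv[...,1]<40))):
    m=cv2.morphologyEx(m.astype(np.uint8),cv2.MORPH_OPEN,np.ones((3,3)));k,l,s,c=cv2.connectedComponentsWithStats(m)
    i=1+np.argmax(s[1:,4]);q=P[l==i];print(n,len(q),cv2.minAreaRect(q[:,:2].astype(np.float32)),np.median(q[:,2]))
E
python3 div.py
```

```text
[ 0.63277849 -0.00969655  0.23687835] tool y ang 10.276046886127936
fin 698 ((0.6387308239936829, 0.00733475387096405), (0.009609922766685486, 0.06755384802818298), 10.532448768615723) 0.050456152099335044
plate 11975 ((0.6388584971427917, 0.006265260279178619), (0.18420089781284332, 0.11998104304075241), 10.783138275146484) 0.0058387900745749954
```

View pics/w2.png

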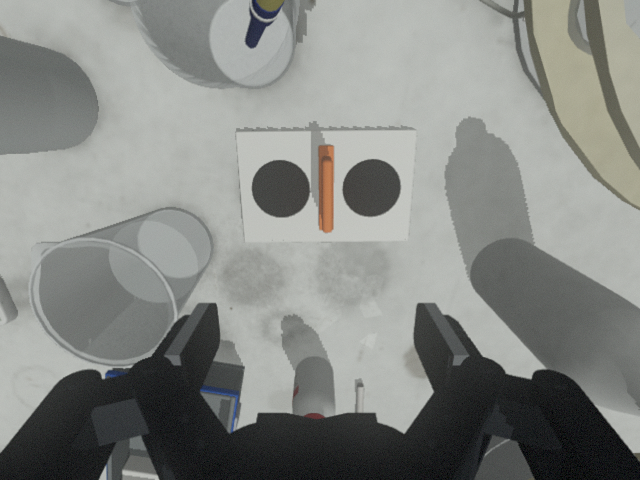

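The view shows the divider centred at (326,187) with the fin upright, and there is free space for the fingers on both sides. I'll grasp the fin.

carry_out(
  series="0.006 0.0165 -0.02 0.4; 0 0 -0.045 0; 0 0 -0.05 0; 0 0 -0.045 0; 0 0 -0.03 0; 0 0 -0.018 0; 0 0 0 0; 0 0 0 0",
)

```text
time: 4.28
tool_pos: [0.6403, 0.0085, 0.0297]
tcp_rot: [2.001, 2.419, 0.003]
wrist_force: [-0.1, 0.8, 0.3]
width: 0.999
grip_force: 0.0
```

carry_out(
  series="0 0 0 0; 0 0 0 0; 0 0 0 0; 0 0 0 0; 0 0 0 0; 0 0 0 0",
  jaw=-1,
  grip_force=60,
)

```text
time: 5.03
tool_pos: [0.6392, 0.0086, 0.0286]
tcp_rot: [2.002, 2.421, 0.0]
wrist_force: [-0.1, 0.4, 2.6]
width: 0.108
grip_force: 59.0
```

carry_out(
  series="0 0 0.02 0; 0 0 0.045 0; 0 0 0.05 0; 0 0 0.05 0; 0 0 0.025 0; 0 0 0 0",
)

```text
time: 5.78
tool_pos: [0.6408, 0.0085, 0.2225]
tcp_rot: [1.998, 2.417, 0.007]
wrist_force: [-0.7, -0.0, -1.8]
width: 0.108
grip_force: 58.7
```

carry_out(
  series="0 -0.02 0 0; 0 -0.035 0 -8; -0.01 -0.04 0 -10; -0.015 -0.04 0 -10; -0.02 -0.04 0 -10; -0.02 -0.04 0 -10; -0.02 -0.04 0 -10; -0.02 -0.04 0 -10; -0.015 -0.035 0 -10; -0.013 -0.023 0 -10; 0 0 0 -8; 0 0 0 -5.3; 0 0 0 0; 0 0 0 0; 0 0 0 0",
)

```text
time: 7.65
tool_pos: [0.5056, -0.3444, 0.2177]
tcp_rot: [-3.141, 0.011, 0.001]
wrist_force: [-0.3, -0.7, -1.2]
width: 0.109
grip_force: 58.6
```

```bash
python3 - <<'E'
from h import *
st=bot.read_state(); M=R.from_rotvec(st['tcp_rot']).as_matrix(); print(st['tool_pos'],np.degrees(np.arctan2(M[1,1],M[0,1])),st['width'],st['q'].round(2))
im,d,P=cloud('wrist'); cv2.imwrite('pics/w3.png',im)
m=(P[...,2]>.13)&(P[...,2]<.225)&(abs(P[...,0]-.504)<.15)&(abs(P[...,1]+.344)<.15)&(im.min(-1)>140)
q=P[m];print(len(q),cv2.minAreaRect(q[:,:2].astype(np.float32)),np.percentile(q[:,2],[5,50,95]))
A=np.c_[q,np.ones(len(q))];print(np.linalg.lstsq(A[:,[0,1,3]],q[:,2],rcond=None)[0])
hsv=cv2.cvtColor(im,cv2.COLOR_BGR2HSV)
m=(hsv[...,0]<20)&(hsv[...,1]>120)&(P[...,2]>.2)
q=P[m];print(len(q),q.mean(0))
E
```

```text
[ 0.50563307 -0.34435449  0.21766875] -90.41232758245313 0.10918755777961571 [-0.64  0.16  1.77 -0.    1.2   0.94]
37280 ((0.5033553838729858, -0.3437802791595459), (0.18423475325107574, 0.11924706399440765), 89.49220275878906) [0.19377481 0.1948663  0.19586556]
[-2.17598433e-03  6.25435648e-05  1.96034678e-01]
4361 [ 0.51317598 -0.34393355  0.23731129]
```

View pics/w3.png

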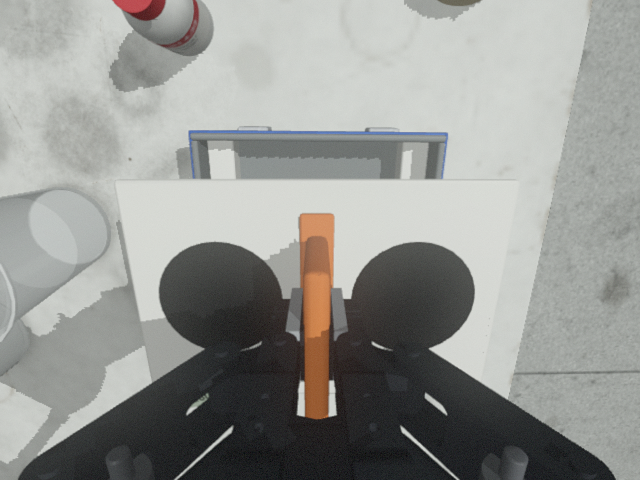

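The divider hangs level over the case, within 1 mm of centre. Lowering it now.

carry_out(
  series="0.0005 0 -0.02 0; 0 0 -0.035 0; 0 0 -0.04 0; 0 0 -0.025 0; 0 0 -0.015 0; 0 0 -0.01 0; 0 0 -0.006 0; 0 0 -0.005 0; 0 0 0 0; 0 0 0 0",
)

```text
time: 8.95
tool_pos: [0.5068, -0.3447, 0.0629]
tcp_rot: [3.141, -0.013, 0.001]
wrist_force: [0.0, 0.3, -2.1]
width: 0.108
grip_force: 58.7
```

carry_out(
  series="0 0 -0.002 0; 0 0 -0.002 0; 0 0 0 0; 0 0 0 0",
)

```text
time: 9.45
tool_pos: [0.5064, -0.3444, 0.0582]
tcp_rot: [-3.141, 0.013, 0.0]
wrist_force: [0.0, 0.3, -2.0]
width: 0.107
grip_force: 58.7
```

carry_out(
  series="0 0 -0.001 0; 0 0 -0.001 0; 0 0 0 0",
)

```text
time: 9.82
tool_pos: [0.5066, -0.3446, 0.0576]
tcp_rot: [3.141, -0.013, 0.0]
wrist_force: [-2.8, 1.9, 5.4]
width: 0.109
grip_force: 59.8
```

carry_out(
  series="0 0 0 0; 0 0 0 0; 0 0 0 0; 0 0 0 0; 0 0 0.01 0; 0 0 0.03 0; 0 0 0.05 0; 0 0 0.05 0; 0 0 0.05 0; 0 0 0.03 0; 0 0 0 0; 0 0 0 0",
  jaw=1,
)

```text
time: 11.32
tool_pos: [0.506, -0.3441, 0.2756]
tcp_rot: [-3.141, 0.013, 0.001]
wrist_force: [0.4, -0.2, 0.1]
width: 1.001
grip_force: 0.0
```

```bash
cat > chk.py <<'E'
from h import *
im,d,P=cloud('wrist'); cv2.imwrite('pics/w4.png',im)
m=(P[...,2]>.028)&(P[...,2]<.042)&(abs(P[...,0]-.504)<.066)&(abs(P[...,1]+.344)<.098)&(im.min(-1)>130)
m=cv2.morphologyEx(m.astype(np.uint8),cv2.MORPH_OPEN,np.ones((3,3)))>0
q=P[m];print(len(q),cv2.minAreaRect(q[:,:2].astype(np.float32)),np.percentile(q[:,2],[2,50,98]))
A=np.c_[q[:,:2],np.ones(len(q))];print(np.linalg.lstsq(A,q[:,2],rcond=None)[0])
m=(im.max(-1)<60)&(abs(P[...,2]-.035)<.006)&(abs(P[...,0]-.504)<.05)&(abs(P[...,1]+.344)<.09)
for s in (1,-1):
    q=P[m&((P[...,1]+.344)*s>0)]; print(len(q),q.mean(0),q.min(0),q.max(0))
E
python3 chk.py
```

```text
12582 ((0.5036676526069641, -0.3440077304840088), (0.13129743933677673, 0.19597655534744263), 0.0010484830709174275) [0.02927796 0.03479472 0.036435  ]
[-0.0017702  -0.00140214  0.03482519]
286 [ 0.50157639 -0.3040777   0.03534201] [ 0.47496236 -0.32537776  0.03324264] [ 0.53274511 -0.26709134  0.03741634]
41 [ 0.50199039 -0.38919966  0.03520097] [ 0.47894401 -0.41999582  0.03387598] [ 0.52853032 -0.36281352  0.03697652]
```

View pics/w4.png

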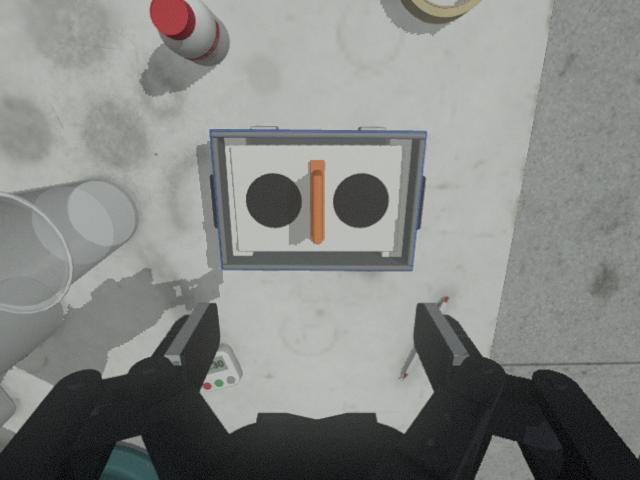

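The divider is seated flat in the case, spanning about (232–402, 145–250) with its top at 34.8 mm. Moving to the bottle.

carry_out(
  series="0 0.025 0.015 0; 0 0.05 0.015 5; 0 0.055 0.01 8; 0 0.055 0 8; 0 0.055 0 8; 0 0.055 0 8; 0 0.055 0 8; 0 0.055 0 8; 0.005 0.055 0 8; 0.01 0.055 0 8; 0.02 0.055 0 8; 0.02 0.05 0 8; 0.02 0.035 0 5.4; 0.016 0.029 0 0; 0 0 0 0; 0 0 0 0; 0 0 0 0",
)

```text
time: 13.5
tool_pos: [0.5967, 0.3389, 0.3164]
tcp_rot: [-2.223, -2.22, 0.001]
wrist_force: [0.4, 0.1, -0.2]
width: 0.999
grip_force: 0.0
```

```bash
python3 - <<'E'
from h import *
st=bot.read_state(); M=R.from_rotvec(st['tcp_rot']).as_matrix(); print(st['tool_pos'],np.degrees(np.arctan2(M[1,1],M[0,1])),st['q'].round(2))
im,d,P=cloud('wrist'); cv2.imwrite('pics/w5.png',im); hsv=cv2.cvtColor(im,cv2.COLOR_BGR2HSV)
s=spot_in('wrist','bottle_yellow')[:2];print(s)
m=(hsv[...,0]>20)&(hsv[...,0]<35)&(hsv[...,1]>120)&(P[...,2]>.09)&(P[...,2]<.11)&(abs(P[...,0]-.597)<.05)&(abs(P[...,1]-.318)<.05)
q=P[m];print('cap',len(q),cv2.minEnclosingCircle(q[:,:2].astype(np.float32)),np.median(q[:,2]))
q=P[(abs(P[...,0]-.597)<.05)&(abs(P[...,1]-.318)<.05)&(P[...,2]>.015)&(P[...,2]<.06)]
f=lambda p:np.hypot(q[:,0]-p[0],q[:,1]-p[1])-.0245
from scipy.optimize import least_squares
print('body',len(q),least_squares(f,[.597,.318],loss='soft_l1',f_scale=.002).x)
q=P[(abs(P[...,1]-.318)<.08)&(P[...,2]>.12)&(P[...,0]>.6)];print('carousel min x',len(q),q[:,0].min() if len(q) else None, np.percentile(q[:,2],[1,99]) if len(q) else '')
E
```

```text
[0.59670961 0.33888733 0.31643459] -0.09488721208822642 [ 0.48  0.25  1.49 -0.    1.4   0.48]
[{'rect': [317.5, 210.9, 47.6, 51.0], 'score': 0.94}]
cap 0 ((0.0, 0.0), 0.0) nan
body 259 [0.59726867 0.31756731]
carousel min x 60782 0.6000034783070082 [0.14917683 0.39880135]
  return _methods._mean(a, axis=axis, dtype=dtype,
  ret = ret.dtype.type(ret / rcount)
```

View pics/w5.png

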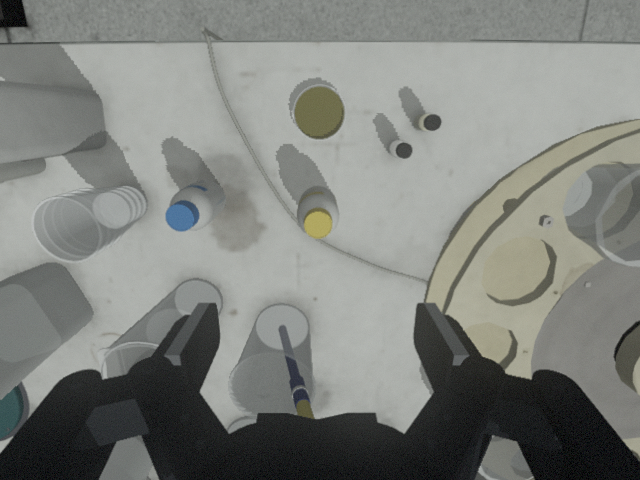

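The view shows the yellow bottle at (318,212) standing free; the carousel edge is at about (430,280). I'll check that clearance and the cap position.

```bash
python3 - <<'E'
from h import *
im,d,P=cloud('wrist')
hsv=cv2.cvtColor(im,cv2.COLOR_BGR2HSV); print(hsv[224,318],P[224,318],P[200,320])
U,V=np.meshgrid(np.arange(640),np.arange(480))
m=(hsv[...,0]>18)&(hsv[...,0]<38)&(hsv[...,1]>100)&(abs(U-318)<22)&(abs(V-222)<20)
q=P[m&(P[...,2]>.085)];print(len(q),cv2.minEnclosingCircle(q[:,:2].astype(np.float32)),np.median(q[:,2]))
for y in (.26,.28,.3,.32,.34,.36):
    q=P[(abs(P[...,1]-y)<.01)&(P[...,2]>.12)&(P[...,2]<.26)&(U>400)&(V<300)]; print(y,len(q),q[:,0].min() if len(q) else '',q[:,2].min() if len(q) else '')
E
```

```text
[ 26 117 175] [0.59823191 0.31818508 0.09985131] [0.60060204 0.33821931 0.07420187]
585 ((0.5974995493888855, 0.31803667545318604), 0.014829173684120178) 0.10031590440956761
0.26 723 0.7026846227442111 0.14266955233205558
0.28 2988 0.7041858661824962 0.14195160833004244
0.3 4650 0.7061606953096554 0.14349546757865655
0.32 3055 0.7141325385472992 0.14268249888073792
0.34 4806 0.7233876764548269 0.14255663660118956
0.36 4293 0.7367848282605585 0.1429571416410078
```

carry_out(
  series="0.001 -0.021 -0.02 0; 0 0 -0.045 0; 0 0 -0.055 0; 0 0 -0.05 0; 0 0 -0.045 0; 0 0 -0.03 0; 0 0 -0.015 0; 0 0 -0.01 0; 0 0 0 0; 0 0 0 0",
)

```text
time: 14.9
tool_pos: [0.5996, 0.3191, 0.0479]
tcp_rot: [2.222, 2.219, 0.004]
wrist_force: [-0.1, 0.0, 0.7]
width: 1.001
grip_force: 0.0
```

carry_out(
  series="0 0 0 0; 0 0 0 0; 0 0 0 0; 0 0 0 0; 0 0 0 0",
  jaw=-1,
  grip_force=35,
)

```text
time: 15.52
tool_pos: [0.599, 0.3189, 0.0472]
tcp_rot: [2.222, 2.22, 0.002]
wrist_force: [-0.6, -0.2, 4.9]
width: 0.562
grip_force: 36.6
```

carry_out(
  series="0 0 0.01 0; 0 0 0.025 0; 0 0 0.045 0; 0 0 0.05 0; 0 0 0.05 0; 0 0 0.04 0; 0 0 0.03 0; 0 0 0.013 0; 0 0 0 0; 0 0 0 0",
)

```text
time: 16.77
tool_pos: [0.5976, 0.3181, 0.3068]
tcp_rot: [-2.222, -2.219, 0.005]
wrist_force: [-0.4, -0.1, -1.6]
width: 0.563
grip_force: 36.4
```

carry_out(
  series="-0.01 -0.01 0 0; -0.02 -0.025 0 0; -0.025 -0.035 0 0; -0.02 -0.04 0 0; -0.01 -0.045 0 0; -0.01 -0.045 0 0; 0 -0.045 0 0; 0 -0.045 0 0; 0 -0.045 0 0; 0 -0.045 0 0; 0 -0.045 0 0; 0 -0.045 0 0; 0 -0.045 0 0; 0 -0.04 0 0; 0 -0.03 0 0; 0 -0.02 0 0; 0 -0.009 0 0; 0 0 0 0; 0 0 0 0; 0 0 0 0",
)

```text
time: 19.27
tool_pos: [0.5036, -0.2946, 0.3094]
tcp_rot: [2.221, 2.221, 0.0]
wrist_force: [0.5, -1.1, -1.8]
width: 0.563
grip_force: 36.6
```

```bash
python3 - <<'E'
from h import *
st=bot.read_state(); print(st['tool_pos'],st['tcp_rot'],st['width'],st['grip_force'])
im,d,P=cloud('wrist'); cv2.imwrite('pics/w6.png',im)
E
```

```text
[ 0.5036084  -0.29457377  0.30942123] [2.22147451e+00 2.22131828e+00 2.89672508e-04] 0.5625845152728753 36.58349275588989
```

View pics/w6.png

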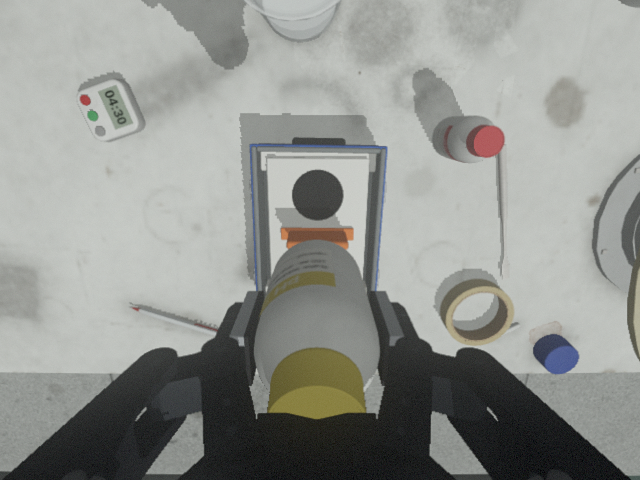

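The bottle is upright and in line with the +y pad side of the fin. Lowering it now.

carry_out(
  series="0 -0.001 -0.015 0; 0 0 -0.035 0; 0 0 -0.045 0; 0 0 -0.045 0; 0 0 -0.035 0; 0 0 -0.022 0; 0 0 -0.014 0; 0 0 -0.008 0; 0 0 -0.004 0; 0 0 0 0; 0 0 0 0",
)

```text
time: 20.7
tool_pos: [0.504, -0.2968, 0.0872]
tcp_rot: [2.222, 2.219, 0.001]
wrist_force: [0.0, 0.9, -1.4]
width: 0.563
grip_force: 36.6
```

carry_out(
  series="0 0 -0.001 0; 0 0 -0.001 0; 0 0 -0.001 0; 0 0 0 0; 0 0 0 0",
)

```text
time: 21.32
tool_pos: [0.5034, -0.2964, 0.0832]
tcp_rot: [-2.223, -2.22, 0.0]
wrist_force: [-0.4, 0.3, -1.8]
width: 0.561
grip_force: 36.6
```

carry_out(
  series="0 0 -0.001 0; 0 0 -0.001 0; 0 0 0 0; 0 0 0 0",
)

```text
time: 21.82
tool_pos: [0.5034, -0.2964, 0.0812]
tcp_rot: [-2.223, -2.22, 0.0]
wrist_force: [-0.2, 0.2, -1.7]
width: 0.565
grip_force: 36.8
```

carry_out(
  series="0 0 -0.001 0; 0 0 0 0; 0 0 0 0",
)

```text
time: 22.2
tool_pos: [0.5034, -0.2965, 0.0812]
tcp_rot: [-2.223, -2.22, 0.0]
wrist_force: [-2.3, 1.9, 6.1]
width: 0.562
grip_force: 37.2
```

Contact felt; releasing slowly and backing off.

carry_out(
  series="0 0 0 0; 0 0 0 0; 0 0 0 0; 0 0 0 0; 0 0 0.01 0; 0 0 0.03 0; 0 0 0.05 0; 0 0 0.05 0; 0 0 0.05 0; 0 0.02 0.03 0; 0 0.03 0 0; 0 0 0 0; 0 0 0 0",
  jaw=1,
)

```text
time: 23.82
tool_pos: [0.5033, -0.2467, 0.3003]
tcp_rot: [2.222, 2.22, -0.001]
wrist_force: [0.7, -0.4, 0.4]
width: 1.001
grip_force: 0.0
```

```bash
python3 chk.py; python3 - <<'E'
from h import *
im,d,P=cloud('wrist'); cv2.imwrite('pics/w7.png',im); hsv=cv2.cvtColor(im,cv2.COLOR_BGR2HSV)
m=(hsv[...,0]>18)&(hsv[...,0]<38)&(hsv[...,1]>100)&(P[...,2]>.11)&(abs(P[...,1]+.296)<.05)
q=P[m];print(len(q),cv2.minEnclosingCircle(q[:,:2].astype(np.float32)),np.median(q[:,2]))
E
```

```text
7365 ((0.5032531023025513, -0.34551650285720825), (0.19300605356693268, 0.13101454079151154), 89.5232162475586) [0.0296889  0.0348673  0.03652599]
[-0.00072601 -0.00174668  0.03444205]
212 [ 0.49876581 -0.27651013  0.03520416] [ 0.47429103 -0.30322799  0.03352395] [ 0.53142367 -0.26678817  0.03700185]
59 [ 0.49648804 -0.39133824  0.03529988] [ 0.47435934 -0.41830082  0.03393878] [ 0.52811774 -0.37251729  0.0369884 ]
841 ((0.530929684638977, -0.28058546781539917), 0.047644246369600296) 0.13416748924905186
```

View pics/w7.png

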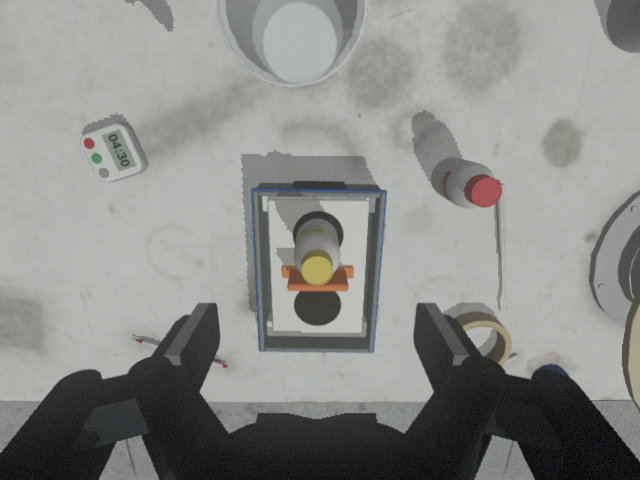

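The divider lies flat, and the bottle stands upright on the +y pad (cap at px (317,266), top at z = 0.134 m as expected). The arm is clear, so I'm handing in.

```bash
python3 -c "
from h import *
print(bot.finish_job())"
```

```text
the job is handed in; nothing more can be done
None
```

The job is handed in: the divider lies flat on the ledges over the dish with its fin up, and the yellow-capped bottle stands upright on its +y pad; it took about 24 s, and no verdict was returned.

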